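Find the lens case that rattles

TASK

One of the three sealed lens cases has a part loose inside. Going from the robot's left to its right, pick up each case in turn, shake it briskly to and fro clear of the bench and stand it back where it was before taking the next; then hold the one that rattles, upright and still, about a hand's breadth above the middle of the hand-over mat, and finish while still holding it there. If the rattling case is the last one it need not be put down in between; never tip a case over or drop it, and leave the other things on the bench alone.

Things in the scene. Friction and masses are not known exactly. Their poses are not given: they have to be found in the camera images.
- case_left: Case farthest to the robot's left (+y): grey plastic body 100 x 100 mm, 55 mm high; centred on its lid a black ridge handle 80 mm long (along the case's x), 20 mm thick (along y), 38 mm high, so its top is 93 mm above the underside. Origin: centre of the underside, z up. Starts upright on the bench, ridge within 0.6 rad of world x. In all three cases the load is inside, unseen.
- case_middle: Middle case, same size and looks. Inside each case is one 0.225 kg steel part, held fast in two. In one of the three (any, drawn anew each time) it is a loose 38 mm ball in a flat-floored 90 x 90 mm chamber: 52 mm of play in x and y. It starts to roll at about 0.1 rad of tilt or 1 m/s2; a brisk stroke ends with it resting at the leading wall, which shifts the moment on the tool by about 0.055 N m.
- case_right: Case farthest to the robot's right (-y), same size and looks. Each case weighs 0.45 to 0.63 kg with its load, drawn separately, so weight does not tell them apart; which of left, middle and right rattles cannot be seen or read, only felt by moving the held case.
- mat: Hand-over mat, square, dark rubber edge with a grey middle, 120 x 120 mm and 4 mm thick, fixed flat on the bench beyond the cases. Origin: centre of its underside, on the bench.
- oil_bottle: Bystander: small amber bottle with a black cap, 36 mm across, 75 mm high, standing. Origin: centre of the underside.
- eyepiece: Bystander: black microscope eyepiece standing on its narrow end, 42 mm across, 60 mm high. Origin: centre of the underside.
- slide_box: Bystander: flat white slide box, 85 x 100 mm, 24 mm high. Origin: centre of the underside.
Things that resemble listed ones, but are neither listed nor needed, are in the scene too. There is more than one size of the mat; the job needs the middle-sized.

How it is judged:
On the way, in this order (a step that is already met when the one before it is completed fails the run):
1. the left case is held clear of the bench while the other two stand on the bench, stopped or turning back (height (world z) of case_left above 0.03 m and contact force between the fingers and case_left above 1 N and height (world z) of each of case_middle, case_right below 0.01 m and linear speed of case_left below 0.06 m/s and angular speed of case_left below 0.5 rad/s).
2. the left case, still held clear, makes a brisk stroke (height (world z) of case_left above 0.03 m and contact force between the fingers and case_left above 1 N and height (world z) of each of case_middle, case_right below 0.01 m and (linear speed of case_left above 0.12 m/s or angular speed of case_left above 0.8 rad/s)), for 0.02 s.
3. the left case, still held clear, stops or turns back after the stroke (all of step 1).
4. the middle case is held clear of the bench while the other two stand on the bench, stopped or turning back (height (world z) of case_middle above 0.03 m and contact force between the fingers and case_middle above 1 N and height (world z) of each of case_left, case_right below 0.01 m and linear speed of case_middle below 0.06 m/s and angular speed of case_middle below 0.5 rad/s).
5. the middle case, still held clear, makes a brisk stroke (height (world z) of case_middle above 0.03 m and contact force between the fingers and case_middle above 1 N and height (world z) of each of case_left, case_right below 0.01 m and (linear speed of case_middle above 0.12 m/s or angular speed of case_middle above 0.8 rad/s)), for 0.02 s.
6. the middle case, still held clear, stops or turns back after the stroke (all of step 4).
7. the right case is held clear of the bench while the other two stand on the bench, stopped or turning back (height (world z) of case_right above 0.03 m and contact force between the fingers and case_right above 1 N and height (world z) of each of case_left, case_middle below 0.01 m and linear speed of case_right below 0.06 m/s and angular speed of case_right below 0.5 rad/s).
8. the right case, still held clear, makes a brisk stroke (height (world z) of case_right above 0.03 m and contact force between the fingers and case_right above 1 N and height (world z) of each of case_left, case_middle below 0.01 m and (linear speed of case_right above 0.12 m/s or angular speed of case_right above 0.8 rad/s)), for 0.02 s.
9. the right case, still held clear, stops or turns back after the stroke (all of step 7).
At the end, for the whole second after the job is handed in: The rattling case is gripped, upright within 0.3 rad, still, within 60 mm of the mat's centre seen from above, underside 50 to 250 mm above the bench, touching neither mat nor other cases; the other two stand upright, untouched, on the bench within 60 mm of where they began (((distance between part_loose_c0 and case_left below 0.075 m and horizontal distance between case_left and mat below 0.06 m and height (world z) of case_left between 0.05 and 0.25 m and angle between case_left's own z axis and vertical below 0.3 rad and linear speed of each of case_left, case_middle, case_right below 0.03 m/s and contact force between the fingers and case_left above 1 N and contact force between case_left and mat below 0.1 N and height (world z) of each of case_middle, case_right below 0.01 m and angle between each of case_middle, case_right's own z axis and vertical below 0.1 rad and distance of each of case_middle, case_right from where it was at the start of the episode below 0.06 m and contact force between each of case_middle, case_right and case_left below 0.1 N and contact force between the fingers and case_middle below 0.1 N and contact force between the fingers and case_right below 0.1 N) or (distance between part_loose_c0 and case_middle below 0.075 m and horizontal distance between case_middle and mat below 0.06 m and height (world z) of case_middle between 0.05 and 0.25 m and angle between case_middle's own z axis and vertical below 0.3 rad and linear speed of each of case_middle, case_left, case_right below 0.03 m/s and contact force between the fingers and case_middle above 1 N and contact force between case_middle and mat below 0.1 N and height (world z) of each of case_left, case_right below 0.01 m and angle between each of case_left, case_right's own z axis and vertical below 0.1 rad and distance of each of case_left, case_right from where it was at the start of the episode below 0.06 m and contact force between each of case_left, case_right and case_middle below 0.1 N and contact force between the fingers and case_left below 0.1 N and contact force between the fingers and case_right below 0.1 N) or (distance between part_loose_c0 and case_right below 0.075 m and horizontal distance between case_right and mat below 0.06 m and height (world z) of case_right between 0.05 and 0.25 m and angle between case_right's own z axis and vertical below 0.3 rad and linear speed of each of case_right, case_left, case_middle below 0.03 m/s and contact force between the fingers and case_right above 1 N and contact force between case_right and mat below 0.1 N and height (world z) of each of case_left, case_middle below 0.01 m and angle between each of case_left, case_middle's own z axis and vertical below 0.1 rad and distance of each of case_left, case_middle from where it was at the start of the episode below 0.06 m and contact force between each of case_left, case_middle and case_right below 0.1 N and contact force between the fingers and case_left below 0.1 N and contact force between the fingers and case_middle below 0.1 N))); the arm keeps its last pose, push and grip.
It fails at once if the oil bottle is pushed away or knocked over (distance of oil_bottle from where it was at the start of the episode above 0.03 m or angle between oil_bottle's own z axis and vertical above 0.5 rad).
It fails at once if the eyepiece is pushed away or knocked over (distance of eyepiece from where it was at the start of the episode above 0.03 m or angle between eyepiece's own z axis and vertical above 0.5 rad).
It fails at once if the slide box is pushed away or knocked over (distance of slide_box from where it was at the start of the episode above 0.03 m or angle between slide_box's own z axis and vertical above 0.5 rad).
It fails at once if a case is tipped over or dropped (angle between any of case_left, case_middle, case_right's own z axis and vertical above 1.3 rad or linear speed of any of case_left, case_middle, case_right above 1.2 m/s).
It also fails if it takes over 72 s, if anything falls off the work surface, if the arm or the gripper's body presses on something with over 40 N, if the wrist force passes 120 N, or if a joint passes its speed limit or range.

ROBOT

A 6-joint arm with a two-finger parallel gripper is mounted at the origin on the work surface. World frame = base frame: x ahead of the robot, y to its left, z up, the work surface at z = 0. Lengths are in m, angles in rad, forces in N, time in s.
With the tool pointing down it reaches from about 0.425 to 0.95 m from the base axis. Payload 14.7 kg.
Tool frame: the origin (TCP) lies at the very end of the fingers, on their centre line; the grasp point (between the pads) lies 19 mm behind it (arm.grip_point_offset is the distance from the TCP to the grasp point, in m); y points along the fingers, z is the direction in which the jaws open and shut, and the axes are right-handed (so a half turn about y gives the same grasp; the last joint's range is limited). The gripper opens to 85 mm and grips with 20 to 120 N. Pads are 22 mm wide; open, the fingers measure 114 mm over their backs; the gripper's body (76 mm by 85 mm) begins 54 mm behind the grasp point. The pads swing forward as they close: fully open they stand 13 mm farther back than shut.
Start: joints at [1.141, 0.48, 1.596, -0, 1.065, -0.047], TCP at [0.243, 0.603, 0.231] pointing down, gripper open.
Joint ranges: [-2.75, 2.75], [-0.82, 2.05], [0.23, 2.67], [-1.56, 4.7], [0.09, 2.69], [-2.92, 2.92]. Speed limits (rad/s): [1.89, 1.89, 2.39, 3.01, 3.01, 3.01].

INTERFACE

Orientations are given as a unit quaternion [w, x, y, z].
In Python, from bench import arm gives the robot as it stands. Calls block until the motion is done:
- arm.movep(position, orientation): joint-space move of the TCP to a pose.
- arm.move_l(position, feed=0.15, ori=None, contact_N=None): straight line of the TCP; ori=None keeps the orientation; feed is the mean speed in m/s. With contact_N (N) it stops when the force on the tool has changed by that much, and returns True; else False.
- arm.movej(angles): joint-space move.
- arm.release() and arm.grasp(effort=None): open the fingers fully, or close them until they stop; effort is the grip in N (None keeps the last).
- arm.wait(seconds).
- arm.inverse_kinematics(position, orientation): joint angles nearest the present ones, or None.
- arm.read_state(): the state.
- arm.capture(name): name is "side" or "top" or "wrist"; returns a dict with "img" (480x640x3 uint8, red, green, blue), "depth" (480x640 float32, m along the optical axis (not along the pixel's ray), 0 where there is no reading), "fov_y" (degrees; the focal length in pixels is half the picture's height over the tangent of half this angle, whatever the lens; pixels are square), "cx", "cy" (the principal point, pixels), "pose" (4x4, takes a point from camera to world coordinates). Camera axes: x right, y down, z forward; pixel columns grow to the right and rows downward; lengths in m; the calibration is good to about 2 mm. A picture is of the moment at which its call begins.
A pose or a line that the arm cannot do raises arm.Unreachable and nothing moves.
- arm.hand_in(): hands the job in, once; it reports no verdict.
Trained networks look in the newest picture that a camera, given by its name, has taken for a name from the list of things; names that differ only in an ending like _2 or _b are one class to them, and where a whole thing is asked for, a point or a joint stands for the part that bears it (a point fixed in the world has none). Each returns a list of dicts, best first, with "p" (0 to 1); they miss things now and then, are a little off and sometimes report something else, mostly with a low value. They report only what shows in the picture. A call takes as long as a camera call. They do not tell look-alikes from the thing itself.
- arm.boxes_of(camera, query): "position" ([column, row] in pixels, amid what is visible of it).
The state is a dict: "time": time; "joint_positions": joint angles; "joint_velocities": joint speeds; "joint_efforts": joint torques, N m; "eef_pos": TCP position; "ee_rot": TCP orientation; "contact_force": force on the tool from outside, world axes, zero at the start; "ft_torque": the same for the moment, N m; "opening": finger opening in m.
Only numpy, scipy, OpenCV 4.12 (cv2) and the standard library are available. Lean on these libraries where they do the work, as an engineer would, in place of code of your own. Each camera call takes 0.05 s, during which the arm holds its last target. There are 200 camera calls.

## Working session

There is one attempt and no reset: what is moved stays moved. The work goes in short steps, each a Python script; the robot and the scene stay as the last script left them, time stands still between calls to the robot, and variables do not carry over. Pictures are saved under pics/ and viewed, about 8 in all and at most 12, crops included, and the job is handed in when it is done.

```bash
mkdir -p pics; ls; python3 - <<'E'
from bench import arm
import cv2,numpy as np
for n in ("top","side"):
    c=arm.capture(n); cv2.imwrite(f"pics/{n}0.png",c["img"][:,:,::-1]); print(n,c["fov_y"],c["cx"],c["cy"],np.round(c["pose"],3).tolist())
    f=240/np.tan(np.radians(c["fov_y"]/2))
    for q in ("case_left","mat","oil_bottle","eyepiece","slide_box"):
        for d in arm.boxes_of(n,q)[:6]:
            u,v=d["position"]; z=float(c["depth"][int(v),int(u)]); p=c["pose"]@np.array([(u-c["cx"])/f*z,(v-c["cy"])/f*z,z,1])
            print(q,round(d["p"],2),np.round(d["position"]),np.round(p[:3],3))
s=arm.read_state(); print(s)
E
```

```text
pics
top 55.06226822307234 315.3815780752948 243.27364742051077 [[0.019, -0.996, 0.091, 0.413], [-1.0, -0.02, -0.005, -0.082], [0.007, -0.091, -0.996, 1.202], [0.0, 0.0, 0.0, 1.0]]
case_left 0.95 [197. 244.] [0.509 0.199 0.093]
mat 0.81 [223. 186.] [0.669 0.16  0.002]
mat 0.63 [188. 326.] [0.304 0.236 0.007]
oil_bottle 0.71 [395. 175.] [ 0.698 -0.288  0.049]
oil_bottle 0.65 [292. 176.] [ 0.701 -0.023  0.007]
eyepiece 0.55 [155. 178.] [0.674 0.32  0.06 ]
slide_box 0.89 [461. 278.] [ 0.44  -0.46   0.027]
side 57.630948592263096 310.6794721155036 247.6469488538255 [[0.773, -0.443, 0.455, 0.047], [-0.635, -0.535, 0.558, -0.638], [-0.004, -0.72, -0.694, 0.75], [0.0, 0.0, 0.0, 1.0]]
case_left 0.88 [245. 197.] [0.492 0.178 0.056]
case_left 0.34 [278. 243.] [ 0.454 -0.02   0.055]
mat 0.87 [301. 190.] [0.663 0.161 0.006]
mat 0.85 [357. 218.] [ 0.703 -0.028  0.005]
mat 0.77 [174. 231.] [0.302 0.228 0.009]
oil_bottle 0.69 [443. 269.] [ 0.691 -0.311  0.046]
eyepiece 0.63 [272. 154.] [0.666 0.3   0.057]
slide_box 0.73 [420. 393.] [ 0.439 -0.466  0.022]
{'time': 0.6, 'joint_positions': array([ 1.14140180e+00,  4.80177356e-01,  1.59630849e+00, -5.26280319e-06,
        1.06509131e+00, -4.66335738e-02]), 'joint_velocities': array([-0.00114278,  0.00014438, -0.00088369,  0.00078702,  0.00087848,
        0.00116017]), 'joint_efforts': array([-6.06788453e-04, -9.50081491e+01, -4.30490828e+01,  5.17667513e-05,
        1.90292885e-03,  2.65434693e-05]), 'eef_pos': array([0.24276382, 0.60295758, 0.23130809]), 'ee_rot': array([ 0.69420195, -0.69419207,  0.1344981 , -0.13450384]), 'contact_force': array([ 0.26939045, -0.56908174,  0.67962713]), 'ft_torque': array([0.04886418, 0.00117729, 0.00280284]), 'opening': 0.08555548086297832}
```

View pics/top0.png

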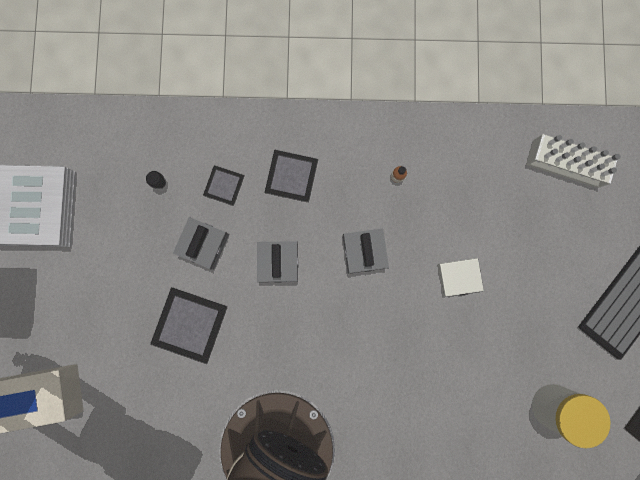

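View pics/side0.png

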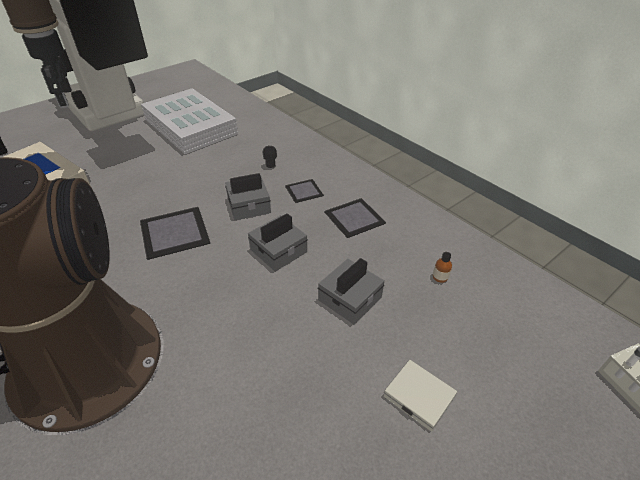

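The top view shows the cases at about (203,244), (278,262) and (366,251). There are three mats: small at (224,185), middle-sized at (291,175) and large at (189,325). Mats are the only look-alikes, and the middle-sized one by size is (291,175). The eyepiece is at (155,179), the bottle at (399,173) and the slide box at (461,278). Next I fit the ridges and mats, then check them in one crop.

```bash
cat > h.py <<'E'
import numpy as np, cv2, json
from bench import arm
from scipy.spatial.transform import Rotation as R
def cloud(c):
    f=240/np.tan(np.radians(c["fov_y"]/2)); v,u=np.mgrid[:480,:640]; z=c["depth"]
    P=np.stack([(u-c["cx"])/f*z,(v-c["cy"])/f*z,z,np.ones_like(z)],-1)@c["pose"].T
    return P[...,:3]
def blobs(mask,P,z,amin):
    n,L,S,C=cv2.connectedComponentsWithStats(mask.astype(np.uint8)); out=[]
    for i in range(1,n):
        if S[i,4]<amin: continue
        p=P[L==i][:,:2]; (cx,cy),(w,h),a=cv2.minAreaRect((p*1000).astype(np.float32)); a=np.radians(a)
        if w<h: w,h,a=h,w,a+np.pi/2
        a=(a+np.pi/2)%np.pi-np.pi/2
        out.append((cx/1e3,cy/1e3,a,w,h,C[i].tolist()))
    return out
def quat(a):
    M=np.array([[np.cos(a),0,-np.sin(a)],[np.sin(a),0,np.cos(a)],[0,-1,0]])
    return R.from_matrix(M).as_quat()[[3,0,1,2]]
E
python3 - <<'E'
from h import *
c=arm.capture("top"); P=cloud(c); img=c["img"][:,:,::-1].copy()
ok=(c["depth"]>0)&(P[...,0]>.35)&(P[...,0]<.8)&(abs(P[...,1])<.4)
r=blobs(ok&(P[...,2]>.08)&(P[...,2]<.105),P,0,60); b=blobs(ok&(P[...,2]>.04)&(P[...,2]<.105),P,0,500)
g=img.mean(2); ok2=(c["depth"]>0)&(P[...,0]>.2)&(P[...,0]<.8)&(abs(P[...,1])<.4)
m=blobs(ok2&(P[...,2]<.02)&(g<75),P,0,150)
for n,l in (("ridge",r),("body",b),("dark flat",m)):
    for x in l: print(n,np.round(x[:5],3),np.round(x[5]))
for x in r+m: cv2.circle(img,tuple(int(round(k)) for k in x[5]),2,(0,0,255),-1)
cv2.imwrite("pics/crop1.png",cv2.resize(img[130:380,130:430],None,fx=2.4,fy=2.4,interpolation=cv2.INTER_CUBIC))
print(np.median(P[...,2][ok&(abs(P[...,2])<.02)]))
E
```

```text
ridge [ 0.515  0.204 -0.354 79.814 22.006] [196. 241.]
ridge [ 0.503 -0.214  0.152 78.993 20.371] [367. 249.]
ridge [4.7200e-01 7.0000e-03 2.6000e-02 7.9758e+01 1.9246e+01] [276. 261.]
body [  0.515   0.204   1.191 102.605 100.79 ] [199. 243.]
body [  0.503  -0.213  -1.421 101.619 100.604] [366. 250.]
body [4.72000e-01 8.00000e-03 2.90000e-02 1.00482e+02 1.00079e+02] [277. 262.]
dark flat [ 7.03000e-01 -1.90000e-02 -1.95000e-01  1.19803e+02  1.19552e+02] [291. 176.]
dark flat [ 0.674  0.159  1.263 86.78  86.336] [224. 185.]
dark flat [  0.306   0.234   1.261 155.329 154.001] [189. 325.]
-0.0004595070526065559
```

View pics/crop1.png

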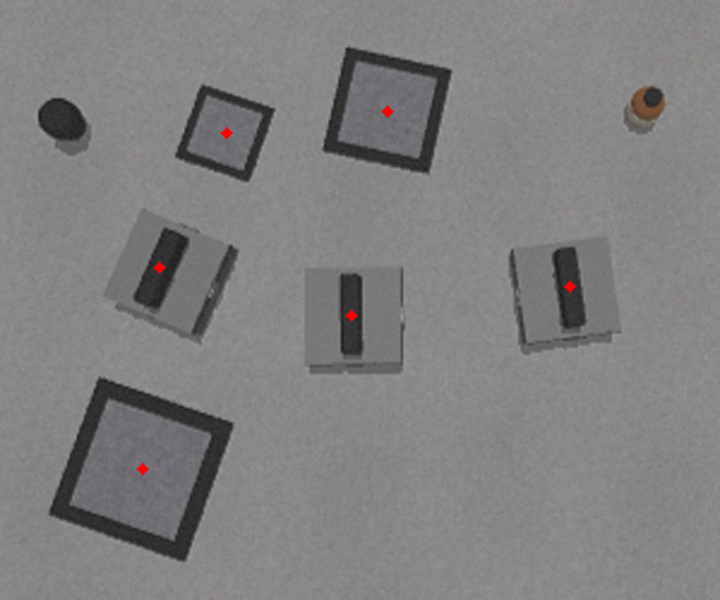

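The crop confirms that the marks sit on the three ridges and the three mats. The 120 mm mat is at crop (388,111), which is (0.703,-0.019) in world coordinates. Now I pick up and shake the left case.

```bash
cat >> h.py <<'E'
CASES=dict(left=(.515,.204,-.354),middle=(.472,.0075,.026),right=(.503,-.2135,.152)); MAT=(.703,-.019)
def bestq(x,y,z,a):
    c=[(abs(j[5]),b) for b in (a,a+np.pi) if (j:=arm.inverse_kinematics([x,y,z],quat(b))) is not None]
    return quat(min(c)[1])
def feel(n=25):
    A=[]
    for _ in range(n):
        s=arm.read_state(); A.append(np.r_[s["contact_force"],s["ft_torque"]]); arm.wait(.02)
    return np.mean(A,0)
def pick(n):
    x,y,a=CASES[n]; q=bestq(x,y,.16,a)
    arm.movep([x,y,.16],q); arm.move_l([x,y,.075],.15); arm.move_l([x,y,.061],.05)
    arm.grasp(90); s=arm.read_state(); print(n,"t",round(s["time"],2),"opening",round(s["opening"],4),"eef",np.round(s["eef_pos"],4))
    arm.move_l([x,y,.181],.12); arm.wait(.3)
def shake(n,k=2,d=.08,feed=.3):
    x,y,a=CASES[n]; e=np.array([-np.sin(a),np.cos(a),0])*(-np.sign(y) if abs(y)>.05 else 1); p=np.array([x,y,.181]); o=[]
    for i in range(k):
        for s in (1,0):
            arm.move_l(p+s*d*e,feed); arm.wait(.4); o.append(feel())
    o=np.array(o); print("F",np.round(o[:,:3].mean(0),2)); print("M",np.round(o[:,3:],3).tolist()); print("diff",np.round((o[0::2]-o[1::2]).mean(0)[3:],4),"t",round(arm.read_state()["time"],2),"opening",round(arm.read_state()["opening"],4))
def place(n):
    x,y,a=CASES[n]; arm.move_l([x,y,.068],.12); arm.wait(.1)
    hit=arm.move_l([x,y,.058],.03,contact_N=4); s=arm.read_state(); print("touch",hit,np.round(s["eef_pos"],4))
    arm.release(); arm.move_l([x,y,.16],.15); print("t",round(arm.read_state()["time"],2))
E
python3 - <<'E'
from h import *
for n,(x,y,a) in CASES.items(): print(n,arm.inverse_kinematics([x,y,.061],bestq(x,y,.16,a)) )
pick("left"); shake("left")
c=arm.capture("side"); cv2.imwrite("pics/s1.png",c["img"][80:380,130:530,::-1])
E
```

```text
left [ 3.22426921e-01  5.79411226e-01  1.95711982e+00 -4.44089210e-16
  6.05061604e-01 -8.94369406e-01]
middle [-4.83424755e-02  5.05534575e-01  2.14255446e+00 -4.44089210e-16
  4.93503618e-01  1.49645385e+00]
right [-4.56886259e-01  5.72334738e-01  1.97446825e+00 -4.44089210e-16
  5.94789661e-01  9.61910067e-01]
left t 4.2 opening 0.0188 eef [0.5151 0.2041 0.0612]
F [ 0.04 -0.03 -4.54]
M [[0.042, -0.015, -0.004], [-0.047, 0.015, -0.006], [0.052, -0.028, 0.006], [-0.05, 0.019, -0.006]]
diff [ 0.0957 -0.0384  0.0072] t 10.58 opening 0.0187
```

View pics/s1.png

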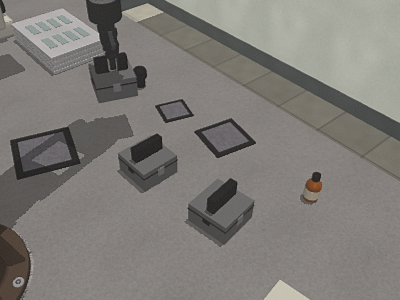

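The side crop shows the left case held level at (113,82), clear of the bench, with the other two standing. The moment changed by about 0.10 N m, in step with stroke direction and along the stroke axis, so the left case probably rattles. I still shake the other two, both for the required order and for comparison.

```bash
python3 - <<'E'
from h import *
place("left"); pick("middle"); shake("middle")
E
```

```text
touch True [0.5158 0.2046 0.0611]
t 13.6
middle t 17.5 opening 0.0188 eef [0.4721 0.0075 0.0611]
F [-0.04  0.04 -6.11]
M [[-0.009, 0.011, -0.002], [-0.009, -0.008, -0.003], [-0.007, -0.003, -0.014], [-0.0, 0.0, 0.005]]
diff [-0.0033  0.0081 -0.009 ] t 23.88 opening 0.0189
```

```bash
python3 - <<'E'
from h import *
place("middle"); pick("right"); shake("right"); place("right")
arm.movep([.52,0,.3],quat(0)) if False else None
c=arm.capture("top"); P=cloud(c); ok=(c["depth"]>0)&(P[...,0]>.35)&(P[...,0]<.8)&(abs(P[...,1])<.4)
for x in blobs(ok&(P[...,2]>.08)&(P[...,2]<.105),P,0,60): print(np.round(x[:5],3))
cv2.imwrite("pics/t2.png",c["img"][120:400,120:500,::-1])
E
```

```text
touch True [0.4726 0.0077 0.0604]
t 26.87
right t 29.53 opening 0.0186 eef [ 0.5031 -0.2135  0.0613]
F [-0.02  0.04 -5.57]
M [[0.005, 0.012, 0.005], [0.006, -0.003, 0.009], [0.005, -0.017, -0.005], [0.003, -0.0, -0.007]]
diff [-0.0001 -0.0007 -0.0014] t 35.92 opening 0.0188
touch True [ 0.5036 -0.2138  0.0609]
t 38.88
[ 0.515  0.204 -0.351 79.396 21.05 ]
[4.7200e-01 7.0000e-03 2.5000e-02 7.9798e+01 1.9870e+01]
[ 0.475 -0.212  0.82  32.076 16.768]
```

View pics/t2.png

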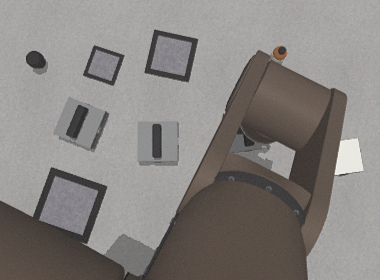

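The middle and right cases show no shift (under 0.01 N m), so the left case rattles. The crop shows left and middle standing where they began, with the arm covering the right case. I bring the left case to the middle-sized mat.

```bash
python3 - <<'E'
from h import *
pick("left")
arm.move_l([*MAT,.181],.12); arm.move_l([*MAT,.163],.05); arm.wait(1)
s=arm.read_state(); print(s["time"],s["opening"],s["eef_pos"],s["contact_force"],np.abs(s["joint_velocities"]).max())
c=arm.capture("top"); P=cloud(c); ok=(c["depth"]>0)&(P[...,0]>.35)&(P[...,0]<.8)&(abs(P[...,1])<.4)
for x in blobs(ok&(P[...,2]>.08)&(P[...,2]<.105),P,0,60): print(np.round(x[:5],3))
c=arm.capture("side"); cv2.imwrite("pics/s3.png",c["img"][80:430,130:530,::-1])
E
```

```text
left t 42.4 opening 0.0191 eef [0.5151 0.2041 0.0612]
47.9417 0.018473752901258595 [ 0.7029709  -0.01899981  0.16294752] [ 0.13016745  0.73220383 -4.03346018] 0.0023049608708509335
[ 0.504 -0.214  0.148 79.524 20.015]
```

View pics/s3.png

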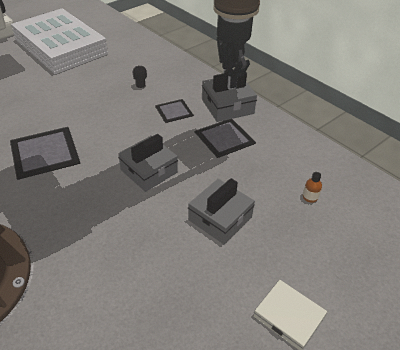

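The side crop shows the case held level at (230,97) above the 120 mm mat at (225,138). The other two cases and the bystanders stand where they were. I hand in now.

```bash
python3 -c "
from bench import arm
arm.hand_in()"
```

```text
the job is handed in; nothing more can be done
```

The left case is the one that rattles. I handed the job in with it gripped, level and still, about 10 cm above the centre of the 120 mm mat. The hand-in came at about 48 s of the 72 s allowed and reported no verdict.

- **Shaking:** I picked up the cases in order left, middle, right, gave each four strokes at about 0.3 m/s and set it back in place. The moment on the tool changed with stroke direction by about 0.10 N m for the left case, and by less than 0.01 N m for the other two. A loose ball should give about 0.11 N m.
- **Last checks:** The tool was at (0.703, -0.019, 0.163), over the measured mat centre, with the grip at 18.5 mm and the joints at rest. The right case measured within 1 mm of where it began. In the final side picture, both other cases and the bystanders stood in place.
- **Not remeasured:** The arm hid the middle case from the top camera in the final view. It was within 1 mm of its start in the top view before that, and the final side picture shows it undisturbed. No check failed or disagreed.

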